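# Take the clogged gas filter off the stand

## Task

One of the three gas filters on the sloped stand is clogged: the gauge straight behind it has its needle in the red. Flip that filter's clamp lever up until it stands upright or leans beyond, then lift the cartridge out and lay it gently, flat and lengthwise, inside the grey tray. Leave the other two filters clamped as they are, and do not push the other things on the bench about.

Things in the scene. Friction and masses are not known exactly. Their poses are not given: they have to be found in the camera images.
- stand: White filter stand, fixed, 530 mm wide along its y. Its front plate slopes at 30 degrees, rising away from the robot; a level ledge behind it, 80 mm above the table, carries the gauges. Three stations 170 mm apart: a at the left (+y), b in the middle, c at the right. Origin on the table, 19 mm beyond the middle seat; x points away from the robot, y left.
- tray: Grey open discard tray, fixed on the table, 140 x 200 mm outside (x by y), walls 5 mm thick and 24 mm high, floor 5 mm thick. Origin: centre of its underside; long side along its y.
- cart_a: Filter cartridge of station a, 110 mm long along its y, about 0.32 kg: a white cylinder 40 mm in diameter and 74 mm long with blue bands, and at each end a dark block 46 x 46 mm, 18 mm long. Origin at its centre. It lies crosswise on the slope, its z square to the slope (leaning 30 degrees from vertical to the robot), and comes out along that z.
- seat_a (a point): Seat a: centre of the clamped cartridge, 38 mm square above the sloped plate. x up the slope (away from the robot), y left along the cartridge, z square out of the slope. Cradles 20 mm long hold only the end blocks; their cheeks (6 mm thick, at +x and -x, 1.5 mm play) end 2 mm below the centre line. Between the cradles 72 mm is free beside and under the cylinder.
- lever_a (a joint): Clamp lever a, rad: 0 closed, grows as the grip rises and swings to the left, 1.57 square to the slope, stop at 2.0. Hinge along seat x, 76 mm from the seat in y and 32 mm in z; friction 0.06 N m, stays where left. Orange grip 22 mm wide (x), 54 long, 16 thick; closed, its centre is 79 mm from the hinge in -y and 18 mm above it, over the cartridge's middle, 22 mm clear of the cylinder.
- cart_b: Filter cartridge of station b, 110 mm long along its y, about 0.32 kg: a white cylinder 40 mm in diameter and 74 mm long with blue bands, and at each end a dark block 46 x 46 mm, 18 mm long. Origin at its centre. It lies crosswise on the slope, its z square to the slope (leaning 30 degrees from vertical to the robot), and comes out along that z.
- seat_b (a point): Seat b: centre of the clamped cartridge, 38 mm square above the sloped plate. x up the slope (away from the robot), y left along the cartridge, z square out of the slope. Cradles 20 mm long hold only the end blocks; their cheeks (6 mm thick, at +x and -x, 1.5 mm play) end 2 mm below the centre line. Between the cradles 72 mm is free beside and under the cylinder.
- lever_b (a joint): Clamp lever b, rad: 0 closed, grows as the grip rises and swings to the left, 1.57 square to the slope, stop at 2.0. Hinge along seat x, 76 mm from the seat in y and 32 mm in z; friction 0.06 N m, stays where left. Orange grip 22 mm wide (x), 54 long, 16 thick; closed, its centre is 79 mm from the hinge in -y and 18 mm above it, over the cartridge's middle, 22 mm clear of the cylinder.
- cart_c: Filter cartridge of station c, 110 mm long along its y, about 0.32 kg: a white cylinder 40 mm in diameter and 74 mm long with blue bands, and at each end a dark block 46 x 46 mm, 18 mm long. Origin at its centre. It lies crosswise on the slope, its z square to the slope (leaning 30 degrees from vertical to the robot), and comes out along that z.
- seat_c (a point): Seat c: centre of the clamped cartridge, 38 mm square above the sloped plate. x up the slope (away from the robot), y left along the cartridge, z square out of the slope. Cradles 20 mm long hold only the end blocks; their cheeks (6 mm thick, at +x and -x, 1.5 mm play) end 2 mm below the centre line. Between the cradles 72 mm is free beside and under the cylinder.
- lever_c (a joint): Clamp lever c, rad: 0 closed, grows as the grip rises and swings to the left, 1.57 square to the slope, stop at 2.0. Hinge along seat x, 76 mm from the seat in y and 32 mm in z; friction 0.06 N m, stays where left. Orange grip 22 mm wide (x), 54 long, 16 thick; closed, its centre is 79 mm from the hinge in -y and 18 mm above it, over the cartridge's middle, 22 mm clear of the cylinder.
- gauge_1: One of three dial gauges (94 mm across, 24 mm high, dial facing up) on the stand's ledge. Each stands straight behind the station it belongs to, about 130 mm beyond the seat; which of the gauges 1, 2, 3 stands behind which station differs from start to start. Origin: centre of its underside.
- needle_1 (a joint): Black needle of gauge 1: 0 points straight away from the robot, positive is clockwise from above (to the right). Above 0.85 it is in the red band (clogged filter), below that in the green band (good).
- gauge_2: One of three dial gauges (94 mm across, 24 mm high, dial facing up) on the stand's ledge. Each stands straight behind the station it belongs to, about 130 mm beyond the seat; which of the gauges 1, 2, 3 stands behind which station differs from start to start. Origin: centre of its underside.
- needle_2 (a joint): Black needle of gauge 2: 0 points straight away from the robot, positive is clockwise from above (to the right). Above 0.85 it is in the red band (clogged filter), below that in the green band (good).
- gauge_3: One of three dial gauges (94 mm across, 24 mm high, dial facing up) on the stand's ledge. Each stands straight behind the station it belongs to, about 130 mm beyond the seat; which of the gauges 1, 2, 3 stands behind which station differs from start to start. Origin: centre of its underside.
- needle_3 (a joint): Black needle of gauge 3: 0 points straight away from the robot, positive is clockwise from above (to the right). Above 0.85 it is in the red band (clogged filter), below that in the green band (good).
- vial_rack: Bystander, loose: blue block 80 x 130 x 30 mm with brown vials standing in it (48 mm high in all). Leave it where it is.
- bottle: Bystander, loose: white bottle, 70 mm across, 150 mm high. Leave it where it is.
- beaker: Bystander, loose: glass beaker, 76 mm across, 95 mm high. Leave it where it is.
- mouse: Bystander, loose: black computer mouse, 62 mm across, 34 mm high. Leave it where it is.
- wrench: Bystander, loose: flat steel wrench, 160 mm long. Leave it where it is.

How it is judged:
By the outcome, as a careful person would: the job done as asked, in the order asked, and still so for the second after the job is handed in, with the robot touching nothing.
It also fails if it takes over 58 s, if anything falls off the work surface, if the arm or the gripper's body presses on something with over 40 N, if the wrist force passes 120 N, or if a joint passes its speed limit or range.

## Robot

A 6-joint arm with a two-finger parallel gripper is mounted at the origin on the work surface. World frame = base frame: x ahead of the robot, y to its left, z up, the work surface at z = 0. Lengths are in mm, angles in rad, forces in N, time in s.
With the tool pointing down it reaches from about 275 to 1000 mm from the base axis. Payload 8.4 kg.
Tool frame: the origin (TCP) lies midway between the tips of the shut fingers; the grasp point (between the pads) lies 19 mm behind it; z points along the fingers, y is the line along which they close (so a half turn about z gives the same grasp; the last joint's range is limited). The gripper opens to 85 mm and grips with 20 to 120 N. Pads are 22 mm wide; open, the fingers measure 114 mm over their backs; the gripper's body (76 mm by 85 mm) begins 54 mm behind the grasp point. The pads swing forward as they close: fully open they stand 13 mm farther back than shut.
Start: joints at [-1.158, 0.353, 1.633, -0, 1.155, -0.002], TCP at [251.878, -572.001, 231.281] pointing down, gripper open.
Joint ranges: [-2.63, 2.63], [-0.92, 2.1], [0.06, 2.66], [-1.3, 4.44], [0, 2.69], [-3.02, 3.02]. Speed limits (rad/s): [2.22, 2.22, 2.79, 3.14, 3.14, 3.14].

## Interface

Orientations are given as [roll, pitch, yaw] about the fixed x, y, z axes, in that order (R = Rz(yaw) Ry(pitch) Rx(roll)).
In Python, from rig import * gives the robot as it stands.
- The arm moves only by the shell command python3 -m jog 'ROWS' [FORCE]. ROWS is JSON, a list of rows, each an object of numbers: "x", "y", "z": the shift along the tool's x, y, z in cm; "spin": the turn about the tool's z in rad; "grip": the closure, from 0 (fully open) to 1 (shut). In form: [{"x": .., "y": .., "z": .., "spin": .., "grip": ..}, ...]. A call has 1 to 20 rows; each row shifts and turns the commanded pose from where the row before left it, along the tool's axes as they then stand; what a row does not reach is not made up. A row lasts 1/12 s, in which the tool goes at most 41.7 mm and 7.16 degrees, less where a joint would pass 70% of its speed; a pose out of reach is approached as far as the arm can. A call with a gripper value outside its range is refused whole. The fingers move at their own pace and stop on an object; FORCE is the grip in N (left out, the last holds). Time passes only in rows, so rows that do not move let the fingers close. It gives the time, the measured TCP pose, the force, the opening and the grip force at its end, in the units of the state.
- sense(): the state, without advancing time (a new reading comes with each control period).
- grab_frame(name): name is "side" or "top"; returns a dict with "pixels" (420x560x3 uint8, blue, green, red), "camera_matrix" (3x3 intrinsics, pixels), "rvec" (rotation vector, rad) and "tvec" (3), from world to camera coordinates, as OpenCV has them. Camera axes: x right, y down, z forward; pixel columns grow to the right and rows downward; lengths in mm; the calibration is good to about 2 mm. A picture is of the moment at which its call begins. There is no depth.
- sign_off(): hands the job in; it is judged then, once.
The state is a dict: "clock": time; "qpos": joint angles; "qvel": joint speeds; "joint_efforts": joint torques, N m; "eef_pos": TCP position; "tcp_rot": TCP orientation; "contact_force": force on the tool from outside, world axes, zero at the start; "wrist_torque": the same for the moment, N m; "opening": opening from 0.0 (shut) to 1.0 (fully open); "grasp_force": force on a finger pad.
Only numpy, scipy, OpenCV 4.12 (cv2) and the standard library are available. Lean on these libraries where they do the work, as an engineer would, in place of code of your own. Each camera call takes 0.05 s, during which the arm holds its last target. There are 200 camera calls.

## Working session

There is one attempt and no reset: what is moved stays moved. The work goes in short steps, Python scripts to look and compute and a shell command to move; the robot and the scene stay as the last step left them, time stands still between calls to the robot, and variables do not carry over. Pictures are saved under pics/ and viewed, at most 10 in all, crops included, and the job is handed in when it is done.

```bash
ls; mkdir -p pics; python3 - <<'E'
from rig import *
import cv2
for n in("side","top"):
    f=grab_frame(n);cv2.imwrite(f"pics/{n}0.png",f["pixels"]);print(n,f["camera_matrix"],f["rvec"],f["tvec"])
print(sense())
E
```

```text
pics
side [[513.04634551   0.         275.33576447]
 [  0.         513.04634551 214.09971888]
 [  0.           0.           1.        ]] [ 0.42112503 -2.64495156  1.31837611] [ 543.15192676  161.11317596 1351.2711662 ]
top [[401.52185503   0.         285.38110125]
 [  0.         401.52185503 208.79960535]
 [  0.           0.           1.        ]] [ 2.18983761 -2.12455738  0.17744111] [-26.84728372 570.01257587 994.72641102]
{'clock': 0.1, 'qpos': array([-1.15839978e+00,  3.53584373e-01,  1.63405848e+00,  1.39193350e-05,
        1.15521481e+00, -2.37656901e-03]), 'qvel': array([ 0.00229362, -0.00236706, -0.00160032, -0.00102361,  0.00024275,
        0.00025565]), 'joint_efforts': array([ 2.32295190e-05, -6.06359696e+01, -3.42820752e+01, -7.97352618e-05,
        4.01582569e-03,  9.55189421e-06]), 'eef_pos': array([ 251.70814253, -571.60132681,  230.63388329]), 'tcp_rot': array([-3.14032767e+00, -1.57337845e-05,  4.14767475e-01]), 'contact_force': array([0.66443585, 0.38816889, 0.13173598]), 'wrist_torque': array([-0.05949476, -0.0190714 ,  0.04289604]), 'grasp_force': 0.0, 'opening': 1.0020278380204044}
```

View pics/top0.png

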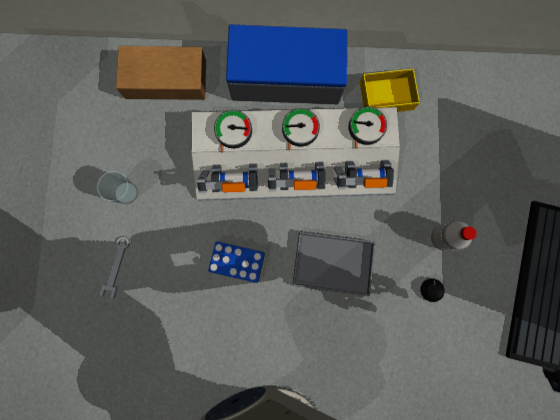

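View pics/side0.png

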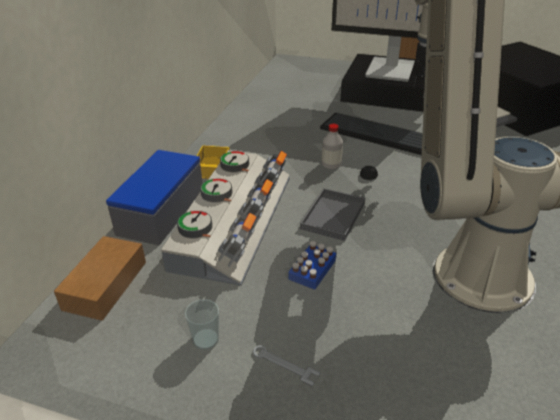

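Top view: stand with gauges at about (233,128), (300,126) and (368,125), orange grips at (233,187), (305,185) and (375,183), and the tray at (333,263). The vial rack at (237,262) stands beside the tray. Next I enlarge the stand and measure.

```bash
cat > h.py <<'E'
import cv2,numpy as np
from rig import *
class V:
    def __init__(s,n):
        f=grab_frame(n);s.im=f["pixels"].copy();s.K=np.array(f["camera_matrix"]);s.r=np.array(f["rvec"],float);s.t=np.array(f["tvec"],float).reshape(3)
        s.R=cv2.Rodrigues(s.r)[0];s.P=s.K@np.c_[s.R,s.t];s.C=-s.R.T@s.t
    def plane(s,uv,z):
        d=s.R.T@np.linalg.inv(s.K)@np.r_[uv,1];return s.C+d*(z-s.C[2])/d[2]
    def proj(s,p): return cv2.projectPoints(np.float64(p).reshape(-1,3),s.r,s.t,s.K,None)[0].reshape(-1,2)
    def blobs(s,lo,hi,amin=30):
        m=cv2.inRange(cv2.cvtColor(s.im,cv2.COLOR_BGR2HSV),lo,hi)
        n,l,st,c=cv2.connectedComponentsWithStats(m)
        return [(c[i].round(1),st[i]) for i in range(1,n) if st[i][4]>=amin],l
def tri(a,ua,b,ub):
    X=cv2.triangulatePoints(a.P,b.P,np.float64(ua).reshape(2,1),np.float64(ub).reshape(2,1)).ravel();return X[:3]/X[3]
E
python3 - <<'E'
from h import *
t=V("top");s=V("side")
np.set_printoptions(precision=1,suppress=True)
for v in(t,s):
    for c,st in v.blobs((5,170,120),(18,255,255))[0]: print("orange",c,st)
print(t.C,s.C)
a=cv2.resize(t.im[100:205,185:405],None,fx=3.6,fy=3.6,interpolation=cv2.INTER_CUBIC)
b=cv2.resize(s.im[140:260,160:300],None,fx=1.6,fy=1.6)
cv2.imwrite("pics/c1.png",a)
b=cv2.resize(s.im[140:280,160:300],None,fx=4.2,fy=4.2,interpolation=cv2.INTER_CUBIC);cv2.imwrite("pics/c2.png",b)
E
```

```text
orange [375.3 182.7] [365 179  22   9 181]
orange [304.6 184.9] [294 181  23   9 194]
orange [233.1 187. ] [222 183  23   9 203]
orange [280.8 157.2] [277 151   9  13  75]
orange [266.4 186.1] [262 180  11  14  98]
orange [249.1 220.8] [244 214  12  15 106]
[ 423.2   10.6 1065.8] [ 190.1 1101.4  947.4]
```

View pics/c1.png

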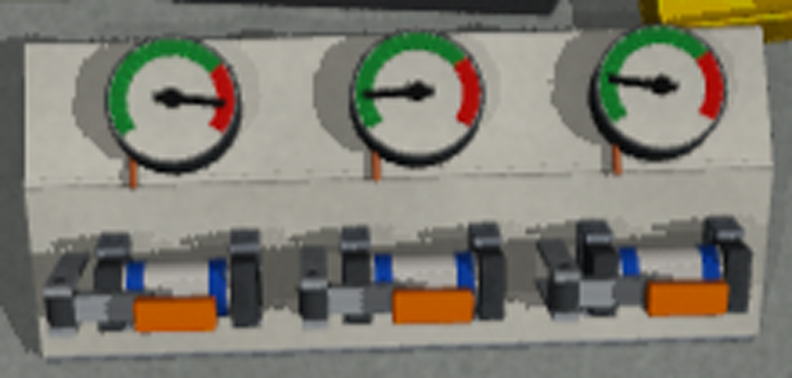

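View pics/c2.png

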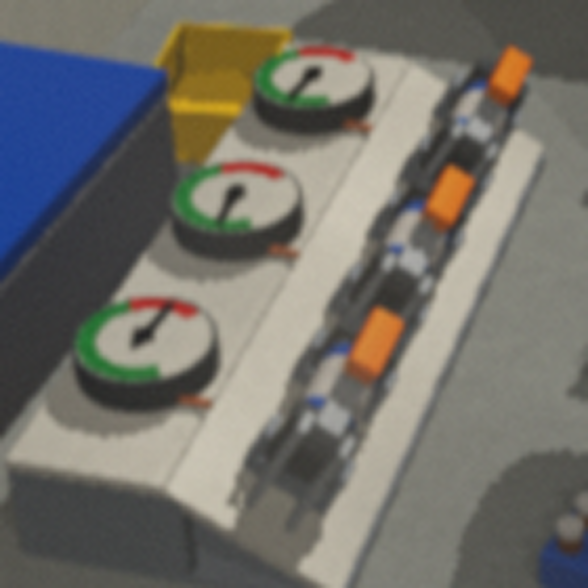

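Station a (left) is clogged: its needle, at crop pixel (230,102), lies in the red band in both views, while the needles of b and c are in the green. Now positions.

```bash
python3 - <<'E'
from h import *
np.set_printoptions(precision=1,suppress=True)
t=V("top");s=V("side")
g=lambda v:sorted([c for c,_ in v.blobs((5,170,120),(18,255,255))[0]],key=lambda c:c[0])
T=g(t);S=g(s)[::1]  # top: left->right = a,b,c ; side: left->right = a,b,c
G=np.array([tri(t,a,s,b) for a,b in zip(T,S)]);print("grips abc\n",G,np.linalg.norm(np.diff(G,axis=0),axis=1))
for a,b,X in zip(T,S,G):print("reproj",t.proj(X)-a,s.proj(X)-b)
d=G[0]-G[2];print("yaw",np.arctan2(d[1],d[0])-np.pi/2)
# gauges: dial ellipses: green+red ring
for v in(t,s):
  m=cv2.inRange(cv2.cvtColor(v.im,cv2.COLOR_BGR2HSV),(40,120,60),(80,255,255))|cv2.inRange(cv2.cvtColor(v.im,cv2.COLOR_BGR2HSV),(0,150,110),(4,255,255))|cv2.inRange(cv2.cvtColor(v.im,cv2.COLOR_BGR2HSV),(172,150,110),(180,255,255))
  n,l,st,c=cv2.connectedComponentsWithStats(cv2.dilate(m,np.ones((3,3))))
  E=[]
  for i in range(1,n):
    if st[i][4]>150:
      cs=cv2.convexHull(np.argwhere((l==i)&(m>0))[:,::-1].astype(np.int32));E.append(cv2.fitEllipse(cs))
  E.sort(key=lambda e:e[0][0]);print([np.round(e[0],1) for e in E],[np.round(e[1],1) for e in E]);v.E=E
if len(t.E)>=3 and len(s.E)>=3:
  print("gauges",np.array([tri(t,t.E[i][0],s,s.E[i][0]) for i in range(3)]))
# tray: edges of dark region in top view
for v,box in((t,(285,222,385,305)),(s,(295,180,375,245))):
  x0,y0,x1,y1=box;gr=cv2.cvtColor(v.im,cv2.COLOR_BGR2GRAY)[y0:y1,x0:x1];cv2.imwrite(f"pics/tr{v is s:d}.png",cv2.resize(v.im[y0:y1,x0:x1],None,fx=5,fy=5,interpolation=cv2.INTER_CUBIC))
a=cv2.imread("pics/tr0.png");b=cv2.imread("pics/tr1.png");h=a.shape[0]+b.shape[0]
o=np.zeros((h,500,3),np.uint8);o[:a.shape[0]]=a;o[a.shape[0]:,:400]=b;o=cv2.resize(o,None,fx=.8,fy=.8);print(o.shape);cv2.imwrite("pics/tray.png",o)
E
```

```text
grips abc
 [[ 604.8  117.2  127.8]
 [ 616.1  -52.4  126.1]
 [ 628.2 -222.6  123.9]] [170.  170.6]
reproj [[0.1 0.6]] [[-0.3 -0.1]]
reproj [[0.1 0.5]] [[-0.3 -0.1]]
reproj [[0.1 0.3]] [[-0.2 -0. ]]
yaw 0.0685659622643231
[array([232.3, 126.9]), array([300.6, 125.4]), array([368.2, 123.6]), array([469.5, 232.6])] [array([32.5, 34.4]), array([33.2, 34. ]), array([32.4, 34.2]), array([12.4, 13.2])]
[array([193.2, 220. ])] [array([17.7, 29.6])]
(592, 400, 3)
```

View pics/tray.png

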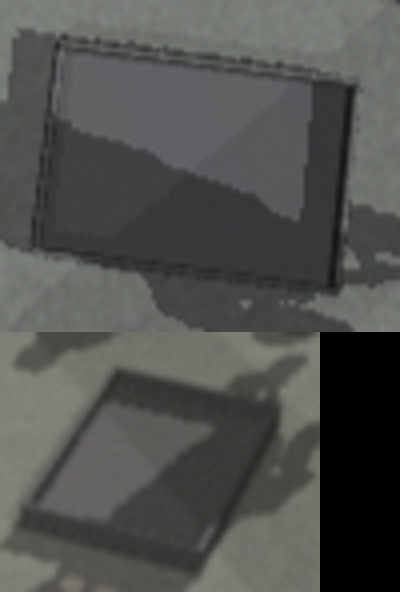

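The tray corners are clear in both views (top crop TL (62,37), TR (355,83), BR (337,292), BL (35,248)). I triangulate these and derive the seat pose.

```bash
python3 - <<'E'
from h import *
np.set_printoptions(precision=1,suppress=True)
t=V("top");s=V("side")
o=lambda p,x,y,dy=0:(p[0]/4+x,(p[1]-dy)/4+y)
Tt=[o(p,285,222) for p in((62,37),(355,83),(337,292),(35,248))]
Ts=[o(p,295,180,332) for p in((21,512),(115,370),(279,408),(198,568))]
Q=np.array([tri(t,a,s,b) for a,b in zip(Tt,Ts)]);print("tray tri\n",Q)
Q2=np.array([t.plane(a,24) for a in Tt]);print("top@24\n",Q2,"sides",[np.linalg.norm(Q2[i]-Q2[i-1]).round(1) for i in range(4)])
print("centre",Q2.mean(0),Q.mean(0)); d=(Q2[0]-Q2[1])+(Q2[3]-Q2[2]);print("yaw tray",np.arctan2(d[1],d[0])-np.pi/2)
# blue bands of cylinder a in both
for v,b in((t,(195,160,262,200)),(s,(215,205,255,265))):
  x0,y0,x1,y1=b;m=cv2.inRange(cv2.cvtColor(v.im,cv2.COLOR_BGR2HSV),(105,130,60),(128,255,255))[y0:y1,x0:x1]
  n,l,st,c=cv2.connectedComponentsWithStats(m);print([(c[i]+[x0,y0],st[i][4]) for i in range(1,n) if st[i][4]>3])
# candidate seats from grip (top-face centre z=58 of seat frame), overlay check
G=np.array([[604.8,117.2,127.8],[616.1,-52.4,126.1],[628.2,-222.6,123.9]]);psi=.0686
Rs=cv2.Rodrigues(np.array([0,0,psi]))[0]@cv2.Rodrigues(np.array([0,-np.pi/6,0]))[0]
seat=G-Rs@np.array([0,-3,57.]);print("seats",seat)
im=s.im.copy();A=[]
for S in seat[:1]:
  for off in((0,-48+11,20),(0,37,20),(-23,55,23),(23,55,23),(-23,-55,23),(23,-55,23)):
    print(off,t.proj(S+Rs@np.float64(off)),s.proj(S+Rs@np.float64(off)))
    for v in(t,s): cv2.drawMarker(v.im,tuple(int(round(k)) for k in v.proj(S+Rs@np.float64(off))[0]),(255,0,255),cv2.MARKER_CROSS,3,1)
a=cv2.resize(t.im[155:205,190:270],None,fx=7,fy=7,interpolation=0);b=cv2.resize(s.im[205:265,210:260],None,fx=7,fy=4.1666*1.4*1.0*1.0,interpolation=0)
b=cv2.resize(s.im[200:270,210:260],None,fx=5,fy=5,interpolation=0)[:350];a=cv2.resize(a,(560,350));print(a.shape,b.shape)
cv2.imwrite("pics/chk.png",cv2.hconcat([a[:, :540],b]))
E
```

```text
tray tri
 [[ 514.1  -52.4    8.3]
 [ 490.5 -244.9   15.2]
 [ 355.3 -233.2   13.9]
 [ 376.7  -38.4   -0.4]]
top@24
 [[ 515.2  -51.    24. ]
 [ 491.1 -242.5   24. ]
 [ 357.4 -230.6   24. ]
 [ 379.7  -36.8   24. ]] sides [np.float64(136.3), np.float64(193.1), np.float64(134.3), np.float64(195.1)]
centre [ 435.8 -140.2   24. ] [ 434.1 -142.2    9.3]
yaw tray -0.12006679929131381
[(array([222. , 176.5]), np.int32(40)), (array([245.3, 178.4]), np.int32(66))]
[]
seats [[ 633.   122.1   78.4]
 [ 644.3  -47.5   76.7]
 [ 656.4 -217.7   74.5]]
(0, -37, 20) [[248.3 182.3]] [[246.5 221.7]]
(0, 37, 20) [[218.1 183.3]] [[238.2 238.6]]
(-23, 55, 23) [[211.4 192.8]] [[244.1 246.8]]
(23, 55, 23) [[209.7 174.9]] [[228.9 237.6]]
(-23, -55, 23) [[256.1 191.3]] [[256.1 221.4]]
(23, -55, 23) [[255.1 173.4]] [[241.8 212.7]]
(350, 560, 3) (350, 250, 3)
```

View pics/chk.png

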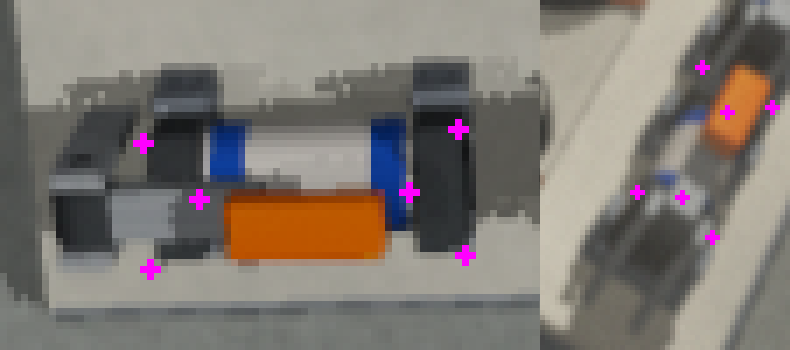

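Both views agree on seat a, at about (632,121,77) with yaw 0.069 and the grip centre near (606,117,121). The tray centre is about (435,-141) with yaw -0.12. I raise, turn and travel.

```bash
python3 -m jog '[{"z":-0.7,"spin":-0.122},{"z":-0.7,"spin":-0.122},{"z":-0.7,"spin":-0.122},{"z":-0.7,"spin":-0.122},{"z":-0.7,"spin":-0.122},{"z":-0.7,"spin":-0.122},{"z":-0.7,"spin":-0.122},{"z":-0.7,"spin":-0.122},{"z":-0.7,"spin":-0.122},{"z":-0.7,"spin":-0.122}]' && python3 -m jog '[{"x":2,"y":1.2},{"x":3,"y":2},{"x":3,"y":2},{"x":3,"y":2},{"x":3,"y":2},{"x":3,"y":2},{"x":3,"y":2},{"x":3,"y":2},{"x":3,"y":2},{"x":3,"y":2},{"x":3,"y":2},{"x":3,"y":2},{"x":3,"y":2},{"x":3,"y":2},{"x":3,"y":2},{"x":3,"y":2},{"x":3,"y":2},{"x":3,"y":2},{},{}]'
```

```text
schema error: expected keys x, y, z, spin, grip
```

```bash
python3 -m jog '[{"x":0,"y":0,"z":-0.7,"spin":-0.122,"grip":0},{"x":0,"y":0,"z":-0.7,"spin":-0.122,"grip":0},{"x":0,"y":0,"z":-0.7,"spin":-0.122,"grip":0},{"x":0,"y":0,"z":-0.7,"spin":-0.122,"grip":0},{"x":0,"y":0,"z":-0.7,"spin":-0.122,"grip":0},{"x":0,"y":0,"z":-0.7,"spin":-0.122,"grip":0},{"x":0,"y":0,"z":-0.7,"spin":-0.122,"grip":0},{"x":0,"y":0,"z":-0.7,"spin":-0.122,"grip":0},{"x":0,"y":0,"z":-0.7,"spin":-0.122,"grip":0},{"x":0,"y":0,"z":-0.7,"spin":-0.122,"grip":0}]' && python3 -m jog '[{"x":2,"y":1.2,"z":0,"spin":0,"grip":0},{"x":3.3,"y":2,"z":0,"spin":0,"grip":0},{"x":3.3,"y":2,"z":0,"spin":0,"grip":0},{"x":3.3,"y":2,"z":0,"spin":0,"grip":0},{"x":3.3,"y":2,"z":0,"spin":0,"grip":0},{"x":3.3,"y":2,"z":0,"spin":0,"grip":0},{"x":3.3,"y":2,"z":0,"spin":0,"grip":0},{"x":3.3,"y":2,"z":0,"spin":0,"grip":0},{"x":3.3,"y":2,"z":0,"spin":0,"grip":0},{"x":3.3,"y":2,"z":0,"spin":0,"grip":0},{"x":3.3,"y":2,"z":0,"spin":0,"grip":0},{"x":3.3,"y":2,"z":0,"spin":0,"grip":0},{"x":3.3,"y":2,"z":0,"spin":0,"grip":0},{"x":3.3,"y":2,"z":0,"spin":0,"grip":0},{"x":3.3,"y":2,"z":0,"spin":0,"grip":0},{"x":3.3,"y":2,"z":0,"spin":0,"grip":0},{"x":3.3,"y":2,"z":0,"spin":0,"grip":0},{"x":3.3,"y":2,"z":0,"spin":0,"grip":0},{"x":3.3,"y":2,"z":0,"spin":0,"grip":0},{"x":0,"y":0,"z":0,"spin":0,"grip":0}]'
```

```text
clock: 1.23
eef_pos: [251.8, -572.0, 301.7]
tcp_rot: [-3.142, 0.0, 1.641]
contact_force: [0.4, 0.8, -0.7]
opening: 1.0
grasp_force: 0.0
clock: 2.9
eef_pos: [586.3, 70.0, 301.1]
tcp_rot: [3.14, -0.002, 1.638]
contact_force: [-1.0, -0.3, 0.4]
opening: 1.0
grasp_force: 0.0
```

```bash
python3 -m jog '[{"x":1.7,"y":1.15,"z":0,"spin":0,"grip":0},{"x":1.7,"y":1.15,"z":0,"spin":0,"grip":0},{"x":0,"y":0,"z":2.5,"spin":0,"grip":0.2},{"x":0,"y":0,"z":2.5,"spin":0,"grip":0.2},{"x":0,"y":0,"z":2.5,"spin":0,"grip":0.2},{"x":0,"y":0,"z":2.5,"spin":0,"grip":0.2},{"x":0,"y":0,"z":2.5,"spin":0,"grip":0.2},{"x":0,"y":0,"z":2.5,"spin":0,"grip":0.2},{"x":0,"y":0,"z":1.5,"spin":0,"grip":0.2},{"x":0,"y":0,"z":1.5,"spin":0,"grip":0.2},{"x":0,"y":0,"z":1,"spin":0,"grip":0.2},{"x":0,"y":0,"z":0.5,"spin":0,"grip":0.2},{"x":0,"y":0,"z":0,"spin":0,"grip":0.2}]' 
python3 - <<'E'
from h import *
t=V("top");s=V("side")
a=cv2.resize(t.im[130:210,190:290],None,fx=4,fy=4,interpolation=2);b=cv2.resize(s.im[190:270,205:295],None,fx=4,fy=4,interpolation=2)
cv2.imwrite("pics/g1.png",cv2.hconcat([a,b]))
E
```

```text
clock: 3.98
eef_pos: [604.1, 99.7, 105.4]
tcp_rot: [-3.14, 0.0, 1.635]
contact_force: [-0.4, -0.0, 0.4]
opening: 0.799
grasp_force: 0.0
```

View pics/g1.png

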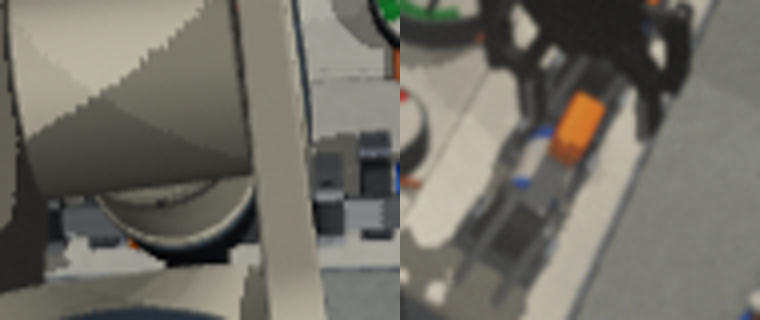

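The side view shows the two fingers (right panel, (530,90) and (650,120)) straddling the orange grip at (577,128), as wanted. The arm hides the top view. I close the fingers on the grip.

```bash
python3 -m jog '[{"x":0.4,"y":0.25,"z":0,"spin":0,"grip":0.2},{"x":0,"y":0,"z":0,"spin":0,"grip":0.5},{"x":0,"y":0,"z":0,"spin":0,"grip":0.8},{"x":0,"y":0,"z":0,"spin":0,"grip":0.8},{"x":0,"y":0,"z":0,"spin":0,"grip":0.8},{"x":0,"y":0,"z":0,"spin":0,"grip":0.8},{"x":0,"y":0,"z":0,"spin":0,"grip":0.8}]' 25; python3 - <<'E'
import numpy as np
R=np.hypot(91,18);a0=np.arctan2(18,91);p=np.array([-91,18.])
for k in range(1,13):
    th=k*np.radians(5);q=R*np.array([-np.cos(a0+th),np.sin(a0+th)]);d=(q-p)/10;p=q
    print(k*5,"x %.2f y %.2f z %.2f"%(d[0],-.5*d[1],-.866*d[1]))
E
```

```text
clock: 4.67
eef_pos: [608.5, 104.3, 107.2]
tcp_rot: [3.138, -0.0, 1.635]
contact_force: [5.6, 1.5, 2.8]
opening: 0.294
grasp_force: 24.8
5 x 0.19 y -0.39 z -0.68
10 x 0.26 y -0.38 z -0.66
15 x 0.33 y -0.37 z -0.64
20 x 0.39 y -0.35 z -0.61
25 x 0.45 y -0.34 z -0.58
30 x 0.51 y -0.32 z -0.55
35 x 0.56 y -0.29 z -0.51
40 x 0.61 y -0.27 z -0.46
45 x 0.65 y -0.24 z -0.42
50 x 0.69 y -0.21 z -0.36
55 x 0.73 y -0.18 z -0.31
60 x 0.75 y -0.15 z -0.25
```

```bash
python3 -m jog '[{"x":0.1,"y":-0.2,"z":-0.34,"spin":0,"grip":0.8},{"x":0.1,"y":-0.2,"z":-0.34,"spin":0,"grip":0.8},{"x":0.13,"y":-0.19,"z":-0.33,"spin":0,"grip":0.8},{"x":0.13,"y":-0.19,"z":-0.33,"spin":0,"grip":0.8},{"x":0.33,"y":-0.37,"z":-0.64,"spin":0,"grip":0.8},{"x":0.39,"y":-0.35,"z":-0.61,"spin":0,"grip":0.8}]'; python3 -m jog '[{"x":0.45,"y":-0.34,"z":-0.58,"spin":0,"grip":0.8},{"x":0.51,"y":-0.32,"z":-0.55,"spin":0,"grip":0.8},{"x":0.56,"y":-0.29,"z":-0.51,"spin":0,"grip":0.8},{"x":0,"y":0,"z":0,"spin":0,"grip":0.8}]'
python3 - <<'E'
from h import *
t=V("top");s=V("side")
a=cv2.resize(t.im[130:210,190:290],None,fx=4,fy=4,interpolation=2);b=cv2.resize(s.im[190:270,205:295],None,fx=4,fy=4,interpolation=2)
cv2.imwrite("pics/g2.png",cv2.hconcat([a,b]))
for c,st in s.blobs((5,170,120),(18,255,255),10)[0]: print("orange",c,st)
E
```

```text
clock: 5.17
eef_pos: [592.9, 114.6, 132.3]
tcp_rot: [3.138, 0.0, 1.633]
contact_force: [10.7, -2.9, -7.0]
opening: 0.296
grasp_force: 57.6
clock: 5.5
eef_pos: [582.0, 128.9, 149.3]
tcp_rot: [3.138, 0.001, 1.633]
contact_force: [8.6, -5.9, -2.3]
opening: 0.297
grasp_force: 82.6
orange [281.  156.8] [277 151   9  12  74]
orange [252.3 218. ] [245 208  14  21 152]
```

View pics/g2.png

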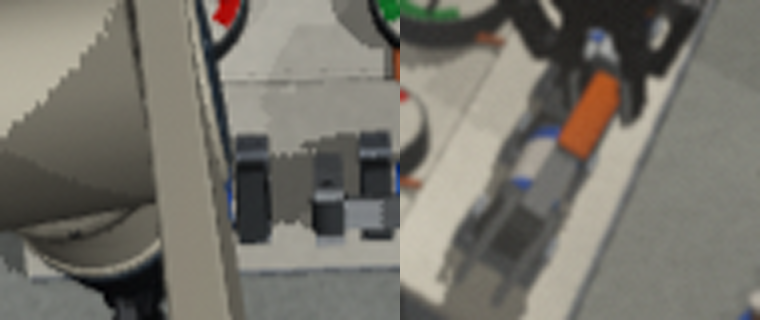

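The lever is following: in the right panel the orange grip, now at about (590,115), has tilted up and is still held. I continue the arc.

```bash
python3 -m jog '[{"x":0.61,"y":-0.27,"z":-0.46,"spin":0,"grip":0.8},{"x":0.65,"y":-0.24,"z":-0.42,"spin":0,"grip":0.8},{"x":0.69,"y":-0.21,"z":-0.36,"spin":0,"grip":0.8},{"x":0,"y":0,"z":0,"spin":0,"grip":0.8}]' 20; python3 -m jog '[{"x":0.73,"y":-0.18,"z":-0.31,"spin":0,"grip":0.8},{"x":0.75,"y":-0.15,"z":-0.25,"spin":0,"grip":0.8},{"x":0,"y":0,"z":0,"spin":0,"grip":0.8}]'
python3 - <<'E'
from h import *
s=V("side")
for c,st in s.blobs((5,170,120),(18,255,255),10)[0]: print("orange",c,st)
R=np.hypot(91,18);a0=np.arctan2(18,91)
psi=.0686
Rs=cv2.Rodrigues(np.array([0,0,psi]))[0]@cv2.Rodrigues(np.array([0,-np.pi/6,0]))[0]
for th in(0,.6,.8,1,1.2,1.57,1.8):
  c,n=np.cos(th),np.sin(th)
  y,z=-79*c+26*n,79*n+26*c   # top-face centre
  print(th,s.proj(np.array([632,121,77])+Rs@np.array([0,76+y,32+z])))
E
```

```text
clock: 5.93
eef_pos: [572.9, 147.0, 161.8]
tcp_rot: [3.14, 0.003, 1.634]
contact_force: [3.4, -10.6, 4.6]
opening: 0.296
grasp_force: 76.8
clock: 6.18
eef_pos: [566.8, 163.4, 166.5]
tcp_rot: [-3.14, 0.0, 1.635]
contact_force: [0.4, 0.8, 0.1]
opening: 0.202
grasp_force: 0.1
orange [280.9 156.9] [277 151   9  12  73]
orange [250.2 224.8] [243 216  16  19 132]
0 [[249.59042046 220.74172522]]
0.6 [[253.29441814 217.69240589]]
0.8 [[253.23640308 218.86659199]]
1 [[252.47234443 221.16290894]]
1.2 [[251.00910258 224.52382847]]
1.57 [[246.62458674 233.12481001]]
1.8 [[243.01657008 239.58885934]]
```

```bash
python3 - <<'E'
from h import *
s=V("side")
cv2.imwrite("pics/g3.png",cv2.resize(s.im[180:270,200:300],None,fx=6,fy=6,interpolation=2))
E
```

```text
(no output)
```

View pics/g3.png

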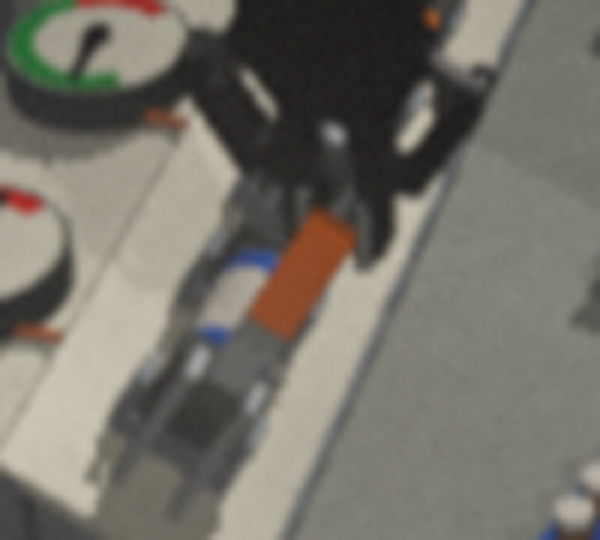

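The full orange face is visible at (303,272) in the crop, with the fingers behind it on the right. The lever is at about 60°, so I push left along the arc and check.

```bash
python3 -m jog '[{"x":0.7,"y":0,"z":0,"spin":0,"grip":1},{"x":0.7,"y":0,"z":0,"spin":0,"grip":1},{"x":0.7,"y":0,"z":0,"spin":0,"grip":1},{"x":0,"y":0,"z":0,"spin":0,"grip":1}]'
cat > o.py <<'E'
from h import *
s=V("side")
for c,st in s.blobs((5,170,90),(18,255,255),10)[0]: print("orange",c,st)
E
python3 o.py
```

```text
clock: 6.62
eef_pos: [566.6, 185.4, 166.5]
tcp_rot: [3.142, -0.0, 1.636]
contact_force: [-0.2, -0.3, 0.3]
opening: -0.0
grasp_force: 0.0
orange [280.7 157.3] [277 151   9  13  80]
orange [269.1 184. ] [267 180   6  10  36]
orange [249.9 226.2] [244 221  12  12  74]
```

```bash
python3 -m jog '[{"x":0,"y":0,"z":-1.5,"spin":0,"grip":1},{"x":0,"y":0,"z":-3,"spin":0,"grip":1},{"x":0,"y":0,"z":-3,"spin":0,"grip":1},{"x":-2,"y":0,"z":0,"spin":0,"grip":1},{"x":-3,"y":0,"z":0,"spin":0,"grip":1},{"x":-2,"y":0,"z":0,"spin":0,"grip":1},{"x":0,"y":0,"z":0,"spin":0,"grip":1}]'
python3 o.py; python3 - <<'E'
from h import *
s=V("side")
cv2.imwrite("pics/g4.png",cv2.resize(s.im[150:270,180:300],None,fx=5,fy=5,interpolation=2))
psi=.0686
Rs=cv2.Rodrigues(np.array([0,0,psi]))[0]@cv2.Rodrigues(np.array([0,-np.pi/6,0]))[0]
for th in(.7,.8,.9,1,1.1,1.2,1.3):
  c,n=np.cos(th),np.sin(th)
  q=[(-L*c+26*n,L*n+26*c) for L in(106,52)]
  print(th,[((s.proj(np.array([632,121,77])+Rs@np.array([0,76+y,32+z]))[0]-[180,150])*5).round() for y,z in q])
E
```

```text
clock: 7.25
eef_pos: [571.3, 111.2, 241.8]
tcp_rot: [3.141, 0.001, 1.633]
contact_force: [0.9, 0.2, 0.1]
opening: -0.001
grasp_force: 0.0
orange [266.9 186.8] [262 180  11  14  82]
orange [251.9 223.1] [249 220   7   7  33]
0.7 [array([394., 295.]), array([340., 386.])]
0.8 [array([394., 298.]), array([338., 391.])]
0.9 [array([393., 303.]), array([336., 396.])]
1 [array([391., 310.]), array([334., 402.])]
1.1 [array([388., 318.]), array([330., 408.])]
1.2 [array([384., 329.]), array([327., 416.])]
1.3 [array([378., 341.]), array([322., 424.])]
```

View pics/g4.png

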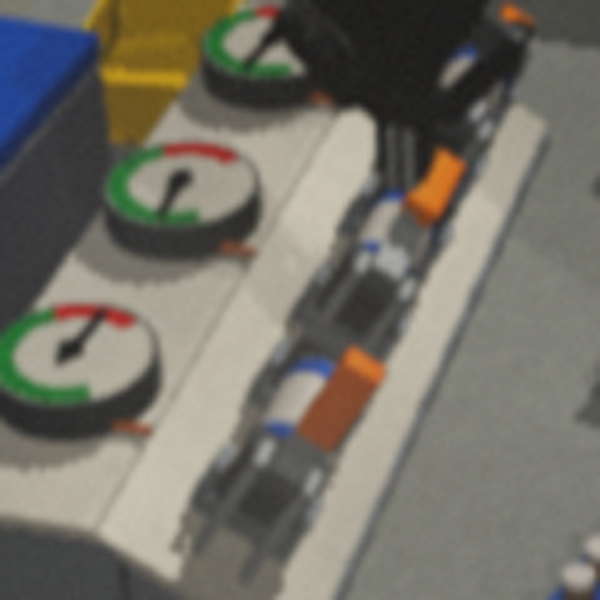

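The picture shows lever a standing nearly upright (end face at (365,365), grip face down to (322,442), about 1.45 rad). I lower the closed fingers on its right and push it left, beyond upright.

```bash
python3 -m jog '[{"x":1,"y":0.8,"z":2,"spin":0,"grip":1},{"x":1,"y":0.8,"z":3,"spin":0,"grip":1},{"x":0,"y":0,"z":3,"spin":0,"grip":1},{"x":0,"y":0,"z":1.1,"spin":0,"grip":1},{"x":1.5,"y":0,"z":0,"spin":0,"grip":1},{"x":1.5,"y":0,"z":0,"spin":0,"grip":1},{"x":1,"y":0,"z":0,"spin":0,"grip":1},{"x":0.7,"y":0,"z":0,"spin":0,"grip":1},{"x":0.7,"y":0,"z":0,"spin":0,"grip":1}]'
python3 -m jog '[{"x":0.6,"y":0,"z":0,"spin":0,"grip":1},{"x":0.6,"y":0,"z":0,"spin":0,"grip":1},{"x":0.5,"y":0,"z":0,"spin":0,"grip":1},{"x":0,"y":0,"z":0,"spin":0,"grip":1}]'; python3 o.py
```

```text
clock: 8.1
eef_pos: [583.0, 190.5, 152.1]
tcp_rot: [3.139, -0.0, 1.636]
contact_force: [1.0, -1.0, -0.4]
opening: 0.005
grasp_force: 0.5
clock: 8.43
eef_pos: [581.8, 203.9, 150.9]
tcp_rot: [3.141, 0.005, 1.636]
contact_force: [2.4, -12.8, 3.7]
opening: -0.001
grasp_force: 6.5
orange [280.7 157.4] [277 151   9  13  79]
orange [266.5 186.1] [262 179  11  15 105]
orange [242.5 240. ] [239 237   8   7  38]
```

```bash
python3 -m jog '[{"x":-1,"y":0,"z":0,"spin":0,"grip":1},{"x":-2.5,"y":0,"z":0,"spin":0,"grip":0.8},{"x":-2.6,"y":1,"z":0,"spin":0,"grip":0.3},{"x":-2.5,"y":1.6,"z":0,"spin":0,"grip":0.25},{"x":0,"y":1.6,"z":0,"spin":0,"grip":0.25},{"x":0,"y":0.2,"z":0,"spin":0,"grip":0.25},{"x":0,"y":0,"z":0,"spin":0,"grip":0.25},{"x":0,"y":0,"z":0,"spin":0,"grip":0.25}]'; python3 o.py; python3 - <<'E'
from h import *
s=V("side")
cv2.imwrite("pics/g5.png",cv2.resize(s.im[150:270,180:300],None,fx=5,fy=5,interpolation=2))
E
```

```text
clock: 9.15
eef_pos: [629.9, 123.3, 150.3]
tcp_rot: [-3.141, -0.0, 1.635]
contact_force: [0.2, -0.5, -0.1]
opening: 0.75
grasp_force: 0.0
orange [280.7 157.4] [277 151   9  13  77]
orange [267.3 185.9] [264 179   9  15  83]
orange [242.6 240. ] [239 237   8   7  36]
```

View pics/g5.png

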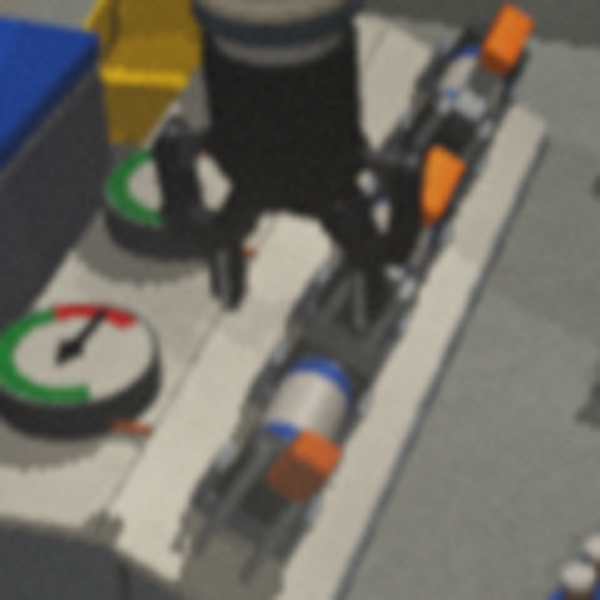

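The lever now leans left beyond upright (grip at (305,465)), and levers b and c are still closed. By my count that was the eleventh picture viewed, one over the limit of 10, so I view no more and work by numbers from here. Next I descend on the cartridge.

```bash
python3 -m jog '[{"x":-0.25,"y":0.2,"z":1.5,"spin":0,"grip":0.25},{"x":0,"y":0,"z":2,"spin":0,"grip":0.25},{"x":0,"y":0,"z":2,"spin":0,"grip":0.25},{"x":0,"y":0,"z":1.5,"spin":0,"grip":0.25},{"x":0,"y":0,"z":1,"spin":0,"grip":0.25},{"x":0,"y":0,"z":0.6,"spin":0,"grip":0.25},{"x":0,"y":0,"z":0.4,"spin":0,"grip":0.25},{"x":0,"y":0,"z":0.3,"spin":0,"grip":0.25},{"x":0,"y":0,"z":0,"spin":0,"grip":0.25}]' && python3 -m jog '[{"x":0,"y":0,"z":0,"spin":0,"grip":0.45},{"x":0,"y":0,"z":0,"spin":0,"grip":0.5},{"x":0,"y":0,"z":0,"spin":0,"grip":0.5},{"x":0,"y":0,"z":0,"spin":0,"grip":0.52},{"x":0,"y":0,"z":0,"spin":0,"grip":0.54},{"x":0,"y":0,"z":0,"spin":0,"grip":0.6},{"x":0,"y":0,"z":0,"spin":0,"grip":0.6}]' 30
```

```text
clock: 10.0
eef_pos: [632.9, 120.7, 57.7]
tcp_rot: [3.141, -0.0, 1.635]
contact_force: [0.2, 0.1, 0.2]
opening: 0.748
grasp_force: 0.0
clock: 10.58
eef_pos: [633.9, 120.7, 58.4]
tcp_rot: [3.139, -0.0, 1.635]
contact_force: [2.0, -0.4, 6.4]
opening: 0.459
grasp_force: 29.8
```

```bash
python3 -m jog '[{"x":0,"y":0,"z":0,"spin":0,"grip":0.7},{"x":0,"y":-0.2,"z":-0.35,"spin":0,"grip":0.7},{"x":0,"y":-0.2,"z":-0.35,"spin":0,"grip":0.7},{"x":0,"y":-0.25,"z":-0.43,"spin":0,"grip":0.7},{"x":0,"y":0,"z":0,"spin":0,"grip":0.7}]' 45 && python3 -m jog '[{"x":0,"y":-0.3,"z":-0.52,"spin":0,"grip":0.7},{"x":0,"y":-0.4,"z":-0.69,"spin":0,"grip":0.7},{"x":0,"y":-0.5,"z":-0.87,"spin":0,"grip":0.7},{"x":0,"y":-0.5,"z":-0.87,"spin":0,"grip":0.7},{"x":0,"y":-0.5,"z":-0.87,"spin":0,"grip":0.7},{"x":0,"y":-0.5,"z":-1.5,"spin":0,"grip":0.7},{"x":0,"y":-0.5,"z":-2.5,"spin":0,"grip":0.7},{"x":0,"y":0,"z":-2.5,"spin":0,"grip":0.7},{"x":0,"y":0,"z":-2.5,"spin":0,"grip":0.7},{"x":0,"y":0,"z":0,"spin":0,"grip":0.7}]'; python3 o.py
```

```text
clock: 11.0
eef_pos: [627.5, 120.3, 69.6]
tcp_rot: [3.139, -0.0, 1.635]
contact_force: [3.9, -0.6, 4.2]
opening: 0.454
grasp_force: 47.0
clock: 11.83
eef_pos: [596.4, 118.6, 202.6]
tcp_rot: [3.134, -0.001, 1.635]
contact_force: [1.8, 0.2, -3.4]
opening: 0.456
grasp_force: 47.0
orange [280.7 157.4] [277 151   9  13  80]
orange [266.4 190.2] [264 188   6   6  28]
orange [243.  240.1] [240 237   7   7  32]
```

```bash
python3 -m jog '[{"x":-1,"y":-0.7,"z":0,"spin":0,"grip":0.7},{"x":-2,"y":-1.5,"z":0,"spin":0,"grip":0.7},{"x":-2.5,"y":-1.8,"z":0,"spin":0,"grip":0.7},{"x":-2.5,"y":-1.8,"z":0,"spin":0,"grip":0.7},{"x":-2.5,"y":-1.8,"z":0,"spin":0,"grip":0.7},{"x":-2.5,"y":-1.8,"z":0,"spin":0,"grip":0.7},{"x":-2.5,"y":-1.8,"z":0,"spin":0,"grip":0.7},{"x":-2.5,"y":-1.8,"z":0,"spin":0,"grip":0.7},{"x":-2.5,"y":-1.8,"z":0,"spin":0,"grip":0.7},{"x":-2.5,"y":-1.8,"z":0,"spin":0,"grip":0.7},{"x":-1.5,"y":-0.9,"z":0,"spin":0,"grip":0.7},{"x":-0.4,"y":-0.3,"z":0,"spin":0.06,"grip":0.7},{"x":0,"y":0,"z":0,"spin":0.06,"grip":0.7},{"x":0,"y":0,"z":0,"spin":0.06,"grip":0.7},{"x":0,"y":0,"z":0,"spin":0,"grip":0.7}]'
```

```text
clock: 13.13
eef_pos: [430.6, -141.7, 195.4]
tcp_rot: [-3.138, -0.001, 1.451]
contact_force: [0.2, 0.5, -4.0]
opening: 0.454
grasp_force: 46.8
```

```bash
python3 -m jog '[{"x":0,"y":0.45,"z":2,"spin":0,"grip":0.7},{"x":0,"y":0,"z":3,"spin":0,"grip":0.7},{"x":0,"y":0,"z":3,"spin":0,"grip":0.7},{"x":0,"y":0,"z":3,"spin":0,"grip":0.7},{"x":0,"y":0,"z":2.5,"spin":0,"grip":0.7},{"x":0,"y":0,"z":1.5,"spin":0,"grip":0.7},{"x":0,"y":0,"z":1,"spin":0,"grip":0.7},{"x":0,"y":0,"z":0.5,"spin":0,"grip":0.7},{"x":0,"y":0,"z":0,"spin":0,"grip":0.7},{"x":0,"y":0,"z":0,"spin":0,"grip":0.7}]' && python3 -m jog '[{"x":0,"y":0,"z":0.2,"spin":0,"grip":0.7},{"x":0,"y":0,"z":0.2,"spin":0,"grip":0.7},{"x":0,"y":0,"z":0,"spin":0,"grip":0.7}]' 20 && python3 - <<'E'
from h import *
np.set_printoptions(precision=1,suppress=True)
for n,b in(("top",(290,225,380,300)),("side",(295,170,380,245))):
  v=V(n);x0,y0,x1,y1=b;m=cv2.inRange(cv2.cvtColor(v.im,cv2.COLOR_BGR2HSV),(105,130,50),(128,255,255))[y0:y1,x0:x1]
  k,l,st,c=cv2.connectedComponentsWithStats(m);print(n,[(c[i]+[x0,y0],st[i]) for i in range(1,k) if st[i][4]>3])
E
```

```text
clock: 13.97
eef_pos: [437.3, -142.3, 32.4]
tcp_rot: [3.141, 0.0, 1.455]
contact_force: [0.5, -0.1, -4.0]
opening: 0.451
grasp_force: 46.7
clock: 14.22
eef_pos: [437.5, -142.4, 28.5]
tcp_rot: [3.141, 0.0, 1.455]
contact_force: [-0.6, 0.4, -5.2]
opening: 0.454
grasp_force: 46.7
top []
side [(array([332.5, 203.7]), array([35, 32,  6,  5, 11], dtype=int32))]
```

```bash
for i in 1; do python3 -m jog '[{"x":0,"y":0,"z":0.2,"spin":0,"grip":0.7},{"x":0,"y":0,"z":0.2,"spin":0,"grip":0.7},{"x":0,"y":0,"z":0.2,"spin":0,"grip":0.7},{"x":0,"y":0,"z":0,"spin":0,"grip":0.7}]' 20; done;  python3 -m jog '[{"x":0,"y":0,"z":0.2,"spin":0,"grip":0.7},{"x":0,"y":0,"z":0.1,"spin":0,"grip":0.7},{"x":0,"y":0,"z":0,"spin":0,"grip":0.7}]'
```

```text
clock: 14.65
eef_pos: [437.0, -142.2, 21.7]
tcp_rot: [-3.141, -0.0, 1.455]
contact_force: [-0.2, 0.0, -4.7]
opening: 0.454
grasp_force: 46.7
clock: 14.9
eef_pos: [437.0, -142.2, 18.8]
tcp_rot: [-3.141, -0.0, 1.455]
contact_force: [-0.3, -0.3, -3.3]
opening: 0.449
grasp_force: 46.7
```

```bash
python3 -m jog '[{"x":0,"y":0,"z":0.1,"spin":0,"grip":0.57},{"x":0,"y":0,"z":0.1,"spin":0,"grip":0.57},{"x":0,"y":0,"z":0,"spin":0,"grip":0.57}]' 20;  python3 -m jog '[{"x":0,"y":0,"z":0.1,"spin":0,"grip":0.57},{"x":0,"y":0,"z":0.1,"spin":0,"grip":0.57},{"x":0,"y":0,"z":0,"spin":0,"grip":0.57}]'
```

```text
clock: 15.15
eef_pos: [437.4, -142.3, 17.4]
tcp_rot: [3.141, 0.0, 1.455]
contact_force: [-1.0, 0.4, 3.0]
opening: 0.453
grasp_force: 47.6
clock: 15.4
eef_pos: [437.6, -142.4, 16.8]
tcp_rot: [3.141, 0.0, 1.455]
contact_force: [-5.8, 3.7, 31.3]
opening: 0.454
grasp_force: 50.3
```

```bash
python3 -m jog '[{"x":0,"y":0,"z":-0.1,"spin":0,"grip":0.56},{"x":0,"y":0,"z":0,"spin":0,"grip":0.555},{"x":0,"y":0,"z":0,"spin":0,"grip":0.555}]' 20;  python3 -m jog '[{"x":0,"y":0,"z":0,"spin":0,"grip":0.55},{"x":0,"y":0,"z":0,"spin":0,"grip":0.55}]' 20;python3 -m jog '[{"x":0,"y":0,"z":0,"spin":0,"grip":0.545},{"x":0,"y":0,"z":0,"spin":0,"grip":0.545}]' 20
```

```text
clock: 15.65
eef_pos: [437.4, -142.4, 17.1]
tcp_rot: [3.141, 0.0, 1.455]
contact_force: [-4.1, 1.9, 15.6]
opening: 0.459
grasp_force: 48.7
clock: 15.82
eef_pos: [437.4, -142.3, 17.1]
tcp_rot: [3.141, 0.0, 1.455]
contact_force: [-4.1, 0.9, 16.1]
opening: 0.455
grasp_force: 48.8
clock: 15.98
eef_pos: [437.4, -142.3, 17.0]
tcp_rot: [3.141, 0.0, 1.455]
contact_force: [-3.7, 1.3, 15.5]
opening: 0.458
grasp_force: 36.1
```

```bash
python3 -m jog '[{"x":0,"y":0,"z":0,"spin":0,"grip":0.543},{"x":0,"y":0,"z":0,"spin":0,"grip":0.543}]' 20;python3 -m jog '[{"x":0,"y":0,"z":0.05,"spin":0,"grip":0.541},{"x":0,"y":0,"z":0,"spin":0,"grip":0.541}]' 20;python3 -m jog '[{"x":0,"y":0,"z":0.1,"spin":0,"grip":0.541},{"x":0,"y":0,"z":0,"spin":0,"grip":0.541}]' 20
```

```text
clock: 16.15
eef_pos: [437.4, -142.4, 17.0]
tcp_rot: [3.141, 0.0, 1.455]
contact_force: [-3.2, 1.1, 14.8]
opening: 0.46
grasp_force: 29.8
clock: 16.32
eef_pos: [437.5, -142.4, 16.8]
tcp_rot: [3.141, 0.0, 1.455]
contact_force: [-4.5, 1.3, 21.7]
opening: 0.46
grasp_force: 24.2
clock: 16.48
eef_pos: [438.3, -142.5, 16.0]
tcp_rot: [3.14, 0.0, 1.455]
contact_force: [-2.7, 1.6, 21.2]
opening: 0.463
grasp_force: 24.5
```

```bash
python3 -m jog '[{"x":0,"y":0,"z":0.1,"spin":0,"grip":0.541},{"x":0,"y":0,"z":0.1,"spin":0,"grip":0.541},{"x":0,"y":0,"z":0,"spin":0,"grip":0.541}]' 20;python3 -m jog '[{"x":0,"y":0,"z":0.1,"spin":0,"grip":0.541},{"x":0,"y":0,"z":0.1,"spin":0,"grip":0.541},{"x":0,"y":0,"z":0.1,"spin":0,"grip":0.541},{"x":0,"y":0,"z":0,"spin":0,"grip":0.541}]' 20
```

```text
clock: 16.73
eef_pos: [439.9, -142.8, 14.4]
tcp_rot: [3.136, 0.001, 1.455]
contact_force: [1.8, 3.0, 20.6]
opening: 0.461
grasp_force: 25.0
clock: 17.07
eef_pos: [442.0, -143.1, 12.0]
tcp_rot: [3.133, 0.001, 1.455]
contact_force: [6.9, 5.2, 22.2]
opening: 0.461
grasp_force: 25.7
```

```bash
python3 -m jog '[{"x":0,"y":0.2,"z":0.1,"spin":0,"grip":0.541},{"x":0,"y":0.2,"z":0.1,"spin":0,"grip":0.541},{"x":0,"y":0.2,"z":0.1,"spin":0,"grip":0.541},{"x":0,"y":0,"z":0,"spin":0,"grip":0.541}]' 20;python3 -m jog '[{"x":0,"y":0.2,"z":0.1,"spin":0,"grip":0.541},{"x":0,"y":0.2,"z":0.1,"spin":0,"grip":0.541},{"x":0,"y":0.2,"z":0.1,"spin":0,"grip":0.541},{"x":0,"y":0,"z":0,"spin":0,"grip":0.541}]' 20
```

```text
clock: 17.4
eef_pos: [445.4, -143.4, 8.0]
tcp_rot: [3.138, 0.0, 1.455]
contact_force: [1.2, 3.0, 15.9]
opening: 0.457
grasp_force: 26.5
clock: 17.73
eef_pos: [448.4, -143.6, 4.1]
tcp_rot: [-3.14, -0.0, 1.455]
contact_force: [-5.0, -0.3, 13.1]
opening: 0.461
grasp_force: 27.2
```

```bash
python3 -m jog '[{"x":0,"y":0,"z":0,"spin":0,"grip":0.536},{"x":0,"y":0,"z":0,"spin":0,"grip":0.533},{"x":0,"y":0,"z":0,"spin":0,"grip":0.53},{"x":0,"y":0,"z":0,"spin":0,"grip":0.53}]';python3 -m jog '[{"x":0,"y":0,"z":0,"spin":0,"grip":0.52},{"x":0,"y":0,"z":0,"spin":0,"grip":0.5},{"x":0,"y":0,"z":0,"spin":0,"grip":0.4},{"x":0,"y":0,"z":0,"spin":0,"grip":0.3},{"x":0,"y":0,"z":0,"spin":0,"grip":0.3}]'
```

```text
clock: 18.07
eef_pos: [450.0, -143.9, 3.8]
tcp_rot: [3.14, 0.0, 1.455]
contact_force: [2.9, 0.1, -0.7]
opening: 0.468
grasp_force: 1.0
clock: 18.48
eef_pos: [448.8, -143.5, 3.5]
tcp_rot: [-3.141, -0.0, 1.455]
contact_force: [0.4, -0.3, 0.5]
opening: 0.702
grasp_force: 0.0
```

```bash
python3 -m jog '[{"x":0,"y":0,"z":-0.5,"spin":0,"grip":0.25},{"x":0,"y":0,"z":-1.5,"spin":0,"grip":0.25},{"x":0,"y":0,"z":-3,"spin":0,"grip":0.25},{"x":0,"y":0,"z":-4,"spin":0,"grip":0.25},{"x":0,"y":0,"z":-4,"spin":0,"grip":0.25},{"x":0,"y":0,"z":-4,"spin":0,"grip":0.25},{"x":0,"y":0,"z":-4,"spin":0,"grip":0.25},{"x":0,"y":0,"z":-2,"spin":0,"grip":0.25},{"x":-3,"y":-0.5,"z":0,"spin":0,"grip":0.25},{"x":-3,"y":-1,"z":0,"spin":0,"grip":0.25},{"x":-3,"y":-1,"z":0,"spin":0,"grip":0.25},{"x":-3,"y":-1,"z":0,"spin":0,"grip":0.25},{"x":-3,"y":-1,"z":0,"spin":0,"grip":0.25},{"x":-3,"y":-1,"z":0,"spin":0,"grip":0.25},{"x":-3,"y":-1,"z":0,"spin":0,"grip":0.25},{"x":-3,"y":-1,"z":0,"spin":0,"grip":0.25},{"x":-3,"y":0,"z":0,"spin":0,"grip":0.25},{"x":-3,"y":0,"z":0,"spin":0,"grip":0.25},{"x":0,"y":0,"z":0,"spin":0,"grip":0.25}]'; python3 - <<'E'
from h import *
np.set_printoptions(precision=1,suppress=True)
o={}
for n,b in(("top",(290,225,380,300)),("side",(295,170,380,245))):
  v=V(n);x0,y0,x1,y1=b;hsv=cv2.cvtColor(v.im,cv2.COLOR_BGR2HSV)
  m=cv2.inRange(hsv,(105,130,40),(128,255,255))[y0:y1,x0:x1]
  k,l,st,c=cv2.connectedComponentsWithStats(m);o[n]=(v,sorted([c[i]+[x0,y0] for i in range(1,k) if st[i][4]>8],key=lambda c:c[0]))
  print(n,o[n][1],[st[i] for i in range(1,k) if st[i][4]>8])
  w=cv2.inRange(hsv,(0,0,95),(180,90,255))[y0:y1,x0:x1]
  old=cv2.imread(f"pics/{n}0.png");df=cv2.absdiff(old,v.im).max(2);mk=(df>40).astype(np.uint8);k,l,st,c=cv2.connectedComponentsWithStats(mk);print("changed",[st[i] for i in range(1,k) if st[i][4]>60])
t,T=o["top"];s,S=o["side"]
print("bands @43",[t.plane(u,40) for u in T])
if len(T)==2 and len(S)==2: S=S[::1]; print([tri(t,T[i],s,S[i]) for i in(0,1)])
print([c for c,_ in t.blobs((5,170,120),(18,255,255))[0]],sense()["eef_pos"])
E
```

```text
clock: 20.07
eef_pos: [339.2, -437.4, 234.1]
tcp_rot: [3.141, 0.003, 1.452]
contact_force: [-1.4, 0.6, 1.2]
opening: 0.752
grasp_force: 0.0
top [array([325.9, 255.6]), array([347.8, 259. ])] [array([33, 23,  6, 16, 70], dtype=int32), array([55, 26,  6, 16, 70], dtype=int32)]
changed [array([211, 168,  46,  25, 584], dtype=int32), array([128, 175,  31,   9, 166], dtype=int32), array([  43,  182,  206,   59, 4529], dtype=int32), array([258, 222,  29,  25, 283], dtype=int32), array([314, 239,  46,  30, 578], dtype=int32), array([209, 247,  59,  40, 805], dtype=int32), array([ 101,  259,  105,   43, 1193], dtype=int32), array([264, 259,  19,  22, 149], dtype=int32), array([370, 274,  37,  24, 345], dtype=int32), array([493, 283,  24,  37, 323], dtype=int32), array([352, 299,  24,  13, 145], dtype=int32), array([542, 304,  18,  23,  65], dtype=int32), array([ 24, 318,  16,  17,  88], dtype=int32), array([519, 320,   9,  27, 159], dtype=int32), array([528, 324,   7,  22, 105], dtype=int32), array([ 39, 327,  45,  38, 433], dtype=int32), array([490, 328,  20,  25, 216], dtype=int32), array(
[... 1111 characters left out ...]
  19,  18, 248], dtype=int32), array([234, 213,  22,  18, 182], dtype=int32), array([234, 225,  14,  24, 143], dtype=int32), array([314, 243,  22,  38, 261], dtype=int32), array([218, 259,  11,  13,  89], dtype=int32), array([ 284,  265,  123,  118, 3291], dtype=int32), array([231, 267,  15,  15, 137], dtype=int32), array([ 208,  282,   55,  138, 2704], dtype=int32), array([278, 371,  30,  45, 694], dtype=int32), array([452, 374,  38,  30, 286], dtype=int32)]
bands @43 [array([ 453.7, -116.2,   40. ]), array([ 446.8, -172.1,   40. ])]
[array([ 452. , -116.1,   43.7]), array([ 442.5, -172.5,   42.7])]
[array([375.3, 182.7]), array([304.6, 184.9]), array([174.8, 195.6])] [ 339.3 -433.3  233.4]
```

```bash
python3 - <<'E'
from h import *
for n in("top","side"):
  v=V(n);old=cv2.imread(f"pics/{n}0.png")
  B=dict(top=dict(rack=(200,235,275,290),bottle=(435,215,485,255),mouse=(415,272,450,305),wrench=(95,230,135,302),beaker=(90,165,142,208)),
         side=dict(rack=(283,235,342,290),bottle=(315,120,350,170),mouse=(355,160,382,185),wrench=(245,340,325,385),beaker=(180,292,225,352)))[n]
  for k,(a,b,c,d) in B.items():
    f=[np.float32(cv2.Canny(cv2.GaussianBlur(i[b:d,a:c],(3,3),0),40,120)) for i in(old,v.im)]
    f=[cv2.GaussianBlur(x,(5,5),1) for x in f]; (dx,dy),r=cv2.phaseCorrelate(f[0],f[1]);print(n,k,round(dx,2),round(dy,2),round(r,2))
  if n=="top":
    for i in(old,v.im):
      m=cv2.inRange(cv2.cvtColor(i,cv2.COLOR_BGR2HSV),(105,130,40),(128,255,255));m[:235]=0;m[:,280:]=0;p=np.argwhere(m);print("rack",p.mean(0)[::-1],cv2.minAreaRect(p[:,::-1].astype(np.int32)))
    psi=.0686;Rs=cv2.Rodrigues(np.array([0,0,psi]))[0]@cv2.Rodrigues(np.array([0,-np.pi/6,0]))[0]
    for th in(1.4,1.57,1.8,2.0):
      c,s=np.cos(th),np.sin(th);print(th,v.proj(np.array([632,121,77])+Rs@np.array([0,76-106*c+18*s,32+106*s+18*c])))
E
```

```text
top rack 0.71 0.5 0.39
top bottle 0.08 0.07 1.02
top mouse 0.09 -0.03 1.02
top wrench 1.61 -4.91 0.14
top beaker 0.46 0.09 0.63
rack [236.7891284  261.53420806] ((236.03651428222656, 261.5083923339844), (50.81825256347656, 31.25547218322754), 12.994616508483887)
rack [236.80769231 261.50187617] ((236.19943237304688, 261.4690856933594), (51.118064880371094, 31.405380249023438), 12.994616508483887)
1.4 [[194.53570212 201.73243278]]
1.57 [[186.26090253 201.7855453 ]]
1.8 [[175.98548067 201.05674995]]
2.0 [[168.39553139 199.72428536]]
side rack 0.21 -0.25 0.45
side bottle -0.12 0.14 0.88
side mouse 0.53 0.65 0.91
side wrench -0.16 21.47 0.22
side beaker 0.24 -0.19 0.69
```

```bash
python3 -c "
from rig import *
print(sign_off())"
```

```text
the job is handed in; nothing more can be done
None
```

Filter a was the clogged one: its lever now leans past upright (about 1.8 rad), its cartridge lies lengthwise inside the grey tray (flat by band height, not viewed), levers b and c are still closed, and I handed the job in at about 20 s; the wrench check was inconclusive (shadows) though the arm never went near it, the other bystanders had not moved, and I viewed 11 pictures, one over the limit of 10.

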